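Seat the samples and snap the pinch cap onto a centrifuge bucket

TASK

Get the open centrifuge bucket ready to spin like the closed one on the table. First push every blood tube that stands up out of its place fully down into the bucket; then pick up the white sealing cap by pinching its two orange tabs together, set it squarely into the bucket's mouth with the tabs still pinched until its flange lies flush on the rim, and let go so that the tabs spring out and lock it. Leave the other things on the table where they are.

Things in the scene. Friction and masses are not known exactly. Their poses are not given: they have to be found in the camera images.
- open_bucket: aluminium centrifuge bucket without a cap, on a dark stand 92 (x) by 114 (y) mm; fixed, does not move when pushed. Origin on the table under its centre, z up. Outer 74 (x) by 100 (y) mm, walls 4 mm, so the mouth is 66 by 92; rim 99 mm above the table. Steel pivot bosses on the long sides reach x = +44 and -44 mm. It takes the cap either way round (half turn)
- bucket_mouth (a point): centre of the open bucket's rim plane, 99 mm above its origin, same axes. Each short end wall (+y and -y) has a window 30 mm wide, 4.5 to 13.5 mm below the rim, for the cap's tongues. With the cap closed, cap's origin is 14 mm below this point, its x and y axes along the bucket's
- tube_a (a joint): how far blood tube a (16 mm lavender cap) stands up from fully down, m: 0 down, at most 0.026. It is at x=-14, y=+18 mm in the bucket's frame. It sticks in its insert: about 4 N pushes it down, hard stop at 0. Fully down its top is 6 mm below the rim, 93 mm over the table, and clears the cap; the cap cannot close over a tube more than 6 mm up
- tube_b (a joint): same for blood tube b, at x=+14, y=+18 mm in the bucket's frame
- tube_c (a joint): same for blood tube c, at x=-14, y=-18 mm in the bucket's frame
- tube_d (a joint): same for blood tube d, at x=+14, y=-18 mm in the bucket's frame
- cap: loose white sealing cap, 0.2 kg, lying tabs up on the table. Origin: centre of the underside of its skirt, z up. Flange plate 80 (x) by 106 (y) mm, underside 14 mm, top 22 mm above the origin (ribs near its edges to 24.5). The skirt below it, 60 by 86 mm, tapering over its lower 8 mm to 52 by 78 at the foot, enters the bucket's mouth with 3 mm of play all round
- cap_tabs (a point): midway between the cap's two orange tab wings, 35 mm above its origin, same axes. Wings 30 mm (x) wide, 5 mm thick, 23 to 46 mm above the cap's origin, outer faces at y = +24 and -24 mm: pinch along y, 48 mm wide free, 28 mm fully pinched (16 mm wide fingers may reach down to the plate beside them, 22 mm of plate before the edge rib on each side)
- tab_left (a joint): travel of the cap's +y tab towards the middle, m: 0 sprung out, 0.010 fully pinched. Spring 3.2 N at 0, 7.2 N at 0.010. Its tongue, 24 mm wide, 2.5 to 7.5 mm above the cap's origin, sticks 7.5 mm out of the skirt's short end; fully pinched it is inside the skirt. Its shoulders are square: it cannot be forced past the rim unpinched
- tab_right (a joint): the same for the tab at the cap's -y side
- closed_bucket: bystander: the fixed, already closed bucket, same sizes as the open one with its cap on, 131 mm high to the tops of its tabs; origin on the table under its centre
- gel_bottle: bystander: white hand gel bottle with grey-blue pump, 66x58 mm, 188 mm tall, origin at its foot
- pen_blue: bystander: white and blue pen, 145 mm long along its y, 11 mm high
- marker_red: bystander: red and black marker, 128 mm long along its y, 16 mm high
- plaster_roll: bystander: roll of white surgical tape, 41 mm across, 25 mm high
- tape_roll: bystander: roll of clear tape, 46 mm across, 19 mm high
- forceps: bystander: steel clamp forceps lying flat, 138 mm long along its y, 62 mm wide, 6 mm high

How it is judged:
By the outcome, as a careful person would: the job done as asked, in the order asked, and still so for the second after the job is handed in, with the robot touching nothing.
It also fails if it takes over 67 s, if anything falls off the work surface, if the arm or the gripper's body presses on something with over 40 N, if the wrist force passes 120 N, or if a joint passes its speed limit or range.

ROBOT

A 6-joint arm with a two-finger parallel gripper is mounted at the origin on a cart in front of the work surface, level with it; the furniture and walls round the work are solid. World frame = base frame: x ahead of the robot, y to its left, z up, the work surface at z = 0. Lengths are in m, angles in rad, forces in N, time in s.
With the tool pointing down it reaches from about 0.25 to 0.8 m from the base axis. Payload 3.9 kg.
Tool frame: the origin (TCP) lies at the very end of the fingers, on their centre line; the grasp point (between the pads) lies 19 mm behind it; z points along the fingers, y is the line along which they close (so a half turn about z gives the same grasp; the last joint's range is limited). The gripper opens to 85 mm and grips with 20 to 120 N. Pads are 22 mm wide; open, the fingers measure 114 mm over their backs; the gripper's body (76 mm by 85 mm) begins 54 mm behind the grasp point. The pads swing forward as they close: fully open they stand 13 mm farther back than shut.
Start: joints at [1.185, 0.26, -0.138, 1.173, 0, 1.571], TCP at [0.198, 0.486, 0.207] pointing down, gripper open.
Joint ranges: [-2.78, 2.78], [-0.83, 1.72], [-1.28, 1.37], [-1.9, 2.12], [-1.57, 1.48], [-3.14, 3.14]. Speed limits (rad/s): [2.57, 2.57, 3.14, 3.14, 3.14, 3.14].

INTERFACE

Orientations are given as a rotation vector (axis times angle).
In Python, from rig import bot gives the robot as it stands.
- The arm moves only by the tool send_rows, never from a script. Its argument "steps" is text: rows parted by semicolons, each of 7 numbers parted by spaces: the turn, a rotation vector about the tool's x, y, z normalised to -1 to 1, where 1 is 180 degrees, then the shift along the tool's x, y, z normalised to -1 to 1, where 1 is 2.5 cm, then the gripper command: -1 is shut, 1 is fully open, values between are in proportion. In form: ax ay az tx ty tz hand; .... A call has exactly 8 rows; each row shifts and turns the commanded pose from where the row before left it, along the tool's axes as they then stand; what a row does not reach is not made up. A row lasts 1/8 s, in which the tool goes at most 62.5 mm and 10.7 degrees, less where a joint would pass 70% of its speed; a pose out of reach is approached as far as the arm can. A call with a number of a shift or a turn outside -1 to 1 is refused whole. A call with a gripper value outside its range is refused whole. The fingers move at their own pace and stop on an object; the grip force is fixed at half the most. Time passes only in rows, so rows that do not move let the fingers close, or fill a call up. It gives the time, the measured TCP pose, the force and the opening at its end, in the units of the state.
- bot.get_obs(): the state, without advancing time (a new reading comes with each control period).
- bot.get_image(name): name is "side" or "top"; returns (picture, depth): 420x560x3 uint8, red, green, blue; 420x560 float32, m along the optical axis (not along the pixel's ray), 0 where there is no reading.
- bot.camera_params(name): a dict with "mtx" (3x3 intrinsics, pixels), "world_from_camera" (4x4, takes a point from camera to world coordinates). Camera axes: x right, y up, looking along -z (the intrinsics and any distortion apply to the point x, -y, -z); pixel columns grow to the right and rows downward; lengths in m; the calibration is good to about 2 mm. A picture is of the moment at which its call begins. camera_params takes no time and is no camera call.
- bot.finish_job(): hands the job in, once; it reports no verdict.
Trained networks look in the newest picture that a camera, given by its name, has taken for a name from the list of things; names that differ only in an ending like _2 or _b are one class to them, and where a whole thing is asked for, a point or a joint stands for the part that bears it (a point fixed in the world has none). Each returns a list of dicts, best first, with "p" (0 to 1); they miss things now and then, are a little off and sometimes report something else, mostly with a low value. They report only what shows in the picture. A call takes as long as a camera call.
- bot.find_in(camera, query): "extent" ([left, top, width, height] in pixels, round what is visible of it).
- bot.pinpoint(camera, query): "location" ([column, row] in pixels: a listed point, or the origin of a listed thing).
The state is a dict: "t": time; "joint_pos": joint angles; "qd": joint speeds; "effort": joint torques, N m; "position": TCP position; "tcp_rot": TCP orientation; "ft_force": force on the tool from outside, world axes, zero at the start; "moment": the same for the moment, N m; "grip_width": finger opening in m.
Only numpy, scipy, OpenCV 4.12 (cv2) and the standard library are available. Lean on these libraries where they do the work, as an engineer would, in place of code of your own. Each camera call takes 0.05 s, during which the arm holds its last target. There are 200 camera calls.

## Working session

There is one attempt and no reset: what is moved stays moved. The work goes in short steps, Python scripts to look and compute and a tool call to move; the robot and the scene stay as the last step left them, time stands still between calls to the robot, and variables do not carry over. Pictures are saved under pics/ and viewed, on a budget of 10 in all, crops included, one or two more only if the job needs it, and the job is handed in when it is done.

Besides the shell and the picture viewer there is one more tool, called after "Call:" in YAML: its name, and indented under it one key for each argument. send_rows: Moves the arm, as the interface text tells. Its arguments: {"type":"object","properties":{"steps":{"type":"string"}},"required":["steps"]}

```bash
mkdir -p pics; ls
cat > h.py <<'E'
from rig import bot
import numpy as np, cv2
def snap(cam,fn=None):
    im,d=bot.get_image(cam)
    if fn: cv2.imwrite('pics/'+fn,im[:,:,::-1])
    return im,d
def w(cam,u,v,d):  # pixel(s)+depth -> world
    p=bot.camera_params(cam);K=p['mtx'];T=p['world_from_camera']
    x=(u-K[0][2])/K[0][0]*d;y=(v-K[1][2])/K[1][1]*d
    P=np.stack([x,-y,-d,np.ones_like(d)],-1)
    return (P@np.array(T).T)[...,:3]
def cloud(cam,d):
    v,u=np.mgrid[0:d.shape[0],0:d.shape[1]]
    return w(cam,u.astype(float),v.astype(float),d.astype(float))
def onz(cam,u,v,z):
    a=w(cam,u,v,np.array(0.5));b=w(cam,u,v,np.array(1.0));s=(z-a[2])/(b[2]-a[2]);return a+s*(b-a)
E
python3 - <<'E'
from h import *
print(bot.get_obs())
for c in('top','side'):
    im,d=snap(c,c+'0.png');np.save(c+'0.npy',d)
    print(c,bot.camera_params(c))
    for q in('open_bucket','bucket_mouth','cap','cap_tabs','tube_a','closed_bucket'):
        print(q,[(np.round(r['location'],1),round(r['p'],2)) for r in bot.pinpoint(c,q)][:5])
E
```

```text
pics
{'t': 0.0, 'joint_pos': array([ 1.18503491e+00,  2.60676818e-01, -1.39407186e-01,  1.17267744e+00,
        6.95912807e-06,  1.57078791e+00]), 'qd': array([ 0.0005274 ,  0.00054291, -0.00109005, -0.00042405, -0.00059799,
        0.00020205]), 'effort': array([ 1.08792759e-03, -4.05680966e+01,  2.53920418e+01,  1.86563929e-02,
       -2.85133819e-04, -2.71419047e-07]), 'position': array([0.19725891, 0.48573566, 0.20625429]), 'tcp_rot': array([-6.02115632e-01, -3.08296000e+00,  3.02709486e-03]), 'ft_force': array([ 0.35391399,  0.5936797 , -0.04918033]), 'moment': array([ 0.02046326,  0.03600981, -0.00913704]), 'grip_width': 0.08516172464394314}
top {'mtx': array([[527.30182816,   0.        , 287.32227719],
       [  0.        , 527.30182816, 208.86096195],
       [  0.        ,   0.        ,   1.        ]]), 'world_from_camera': array([[-2.39336544e-03,  9.93864096e-01, -1.10582238e-01,
         3.91292587e-01],
       [-9.99945724e-01, -1.25724233e-03,  1.03425970e-02,
        -2.18544909e-01],
       [ 1.01401072e-02,  1.10600989e-01,  9.93813161e-01,
         1.46713320e+00],
       [ 0.00000000e+00,  0.00000000e+00,  0.00000000e+00,
         1.00000000e+00]])}
open_bucket [(array([344.6, 237.1]), 0.83)]
bucket_mouth [(array([349.1, 231.8]), 0.65)]
cap [(array([168.8, 234.7]), 0.9)]
cap_tabs [(array([166. , 234.3]), 0.96)]Traceback (most recent call last):
  File "<stdin>", line 7, in <module>
ValueError: it knows: bucket_mouth, cap, cap_tabs, closed_bucket, forceps, gel_bottle, marker_red, open_bucket, pen_blue, plaster_roll, tape_roll
```

Run:
```python
from h import *
c='side'
im,d=snap(c,'side0.png');np.save('side0.npy',d)
print(np.array(bot.camera_params(c)['world_from_camera']).round(3))
for q in('bucket_mouth','cap_tabs'):
    for r in bot.pinpoint(c,q)[:3]: print(c,q,np.round(r['location'],1),round(r['p'],2))
```

```text
[[ 0.949  0.206 -0.237  0.242]
 [-0.315  0.615 -0.723 -1.136]
 [-0.003  0.761  0.649  0.918]
 [ 0.     0.     0.     1.   ]]
side bucket_mouth [284.2 259.2] 0.62
side cap_tabs [233.1 161.1] 0.81
side cap_tabs [284.5 261.1] 0.44
```

View pics/top0.png

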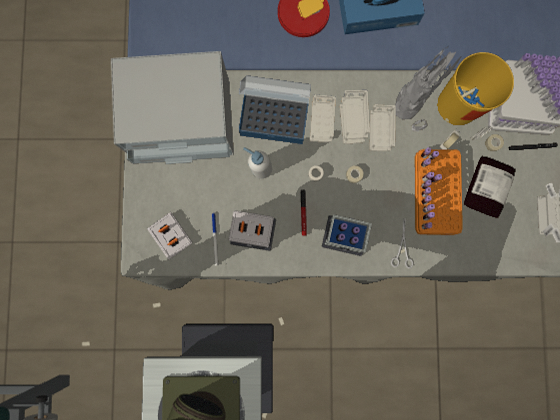

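View pics/side0.png

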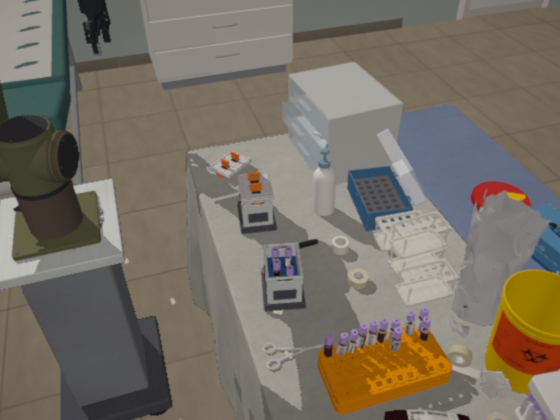

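The top view shows the cap at (168,235), turned about 35°, the closed bucket at (253,230) and the open bucket at (347,233) with four tubes. The side view shows the tubes standing at uneven heights. I'll measure the poses from depth.

Run:
```python
from h import *
d=np.load('top0.npy');C=cloud('top',d);im=cv2.imread('pics/top0.png')
v,u=np.mgrid[0:420,0:560]
tab=C[200:215,300:320,2]; print('table z',np.median(C[250:262,270:300,2]))
hsv=cv2.cvtColor(im,cv2.COLOR_BGR2HSV)
def rect(box,zlo,zhi,nm):
    a,b,c_,e=box;m=(u>=a)&(u<b)&(v>=c_)&(v<e)&(C[...,2]>zlo)&(C[...,2]<zhi)
    P=C[m];r=cv2.minAreaRect((P[:,:2]*1000).astype(np.float32));print(nm,len(P),np.round(r[0],1),np.round(r[1],1),round(r[2],1),'z med',np.median(P[:,2]).round(4));return m
rect((135,200,200,265),.012,.030,'cap flange')
rect((315,380,205,260),.088,.106,'open rim')
rect((225,285,205,255),.095,.115,'closed flange')
# tubes: purple
m=((hsv[...,0]>120)&(hsv[...,0]<165)&(hsv[...,1]>40)).astype(np.uint8);m[:, :318]=0;m[:,378:]=0;m[:205]=0;m[262:]=0
n,l,s,ce=cv2.connectedComponentsWithStats(m)
for i in range(1,n):
    if s[i,4]>8:
        z=C[l==i];zt=np.percentile(z[:,2],85);t=z[z[:,2]>zt-.006];print('tube',ce[i].round(1),s[i,4],'top',zt.round(4),t[:,:2].mean(0).round(4))
# orange on cap
m=((hsv[...,0]<20)&(hsv[...,1]>120)).astype(np.uint8)
for a,b in((140,195),(230,275)):
    mm=m.copy();mm[:,:a]=0;mm[:,b:]=0;mm[:205]=0;mm[262:]=0
    n,l,s,ce=cv2.connectedComponentsWithStats(mm)
    for i in range(1,n):
        if s[i,4]>8: z=C[l==i];print('tab',ce[i].round(1),s[i,4],np.median(z,0).round(4),np.percentile(z[:,2],90).round(4))
for q,p,z in(('mouth',(349.1,231.8),.099),('tabs',(166,234.3),.035)): print(q,onz('top',*p,z).round(4))
for q,p,z in(('mouth',(284.2,259.2),.099),('tabs',(233.1,161.1),.035)): print('side',q,onz('side',*p,z).round(4))
r=np.vstack([im[190:280,120:220],im[190:280,300:400]])
cv2.imwrite('pics/crop.png',cv2.resize(r,None,fx=3.3,fy=3.3,interpolation=cv2.INTER_CUBIC))
```

```text
table z 0.00029933366326229116
cap flange 1056 [478.3  93.7] [106.1  90.2] 36.2 z med 0.0225
open rim 375 [ 481.  -393.1] [104.6  78.1] 77.0 z med 0.0991
closed flange 1188 [ 493.3 -138.5] [105.8  80.1] 80.6 z med 0.1076
tube [343.4 226.2] 39 top 0.1185 [ 0.4934 -0.37  ]
tube [355.7 229.8] 38 top 0.0961 [ 0.4856 -0.4037]
tube [341.3 236.5] 35 top 0.118 [ 0.4714 -0.3718]
tube [354.8 239.7] 38 top 0.1179 [ 0.4633 -0.4065]
tab [163.7 228.2] 41 [0.4979 0.1016 0.0418] 0.0474
tab [172.7 241.2] 39 [0.4631 0.0766 0.0406] 0.049
tab [241.9 226.3] 39 [ 0.4964 -0.1173  0.1284] 0.1333
tab [258.6 229.4] 34 [ 0.488  -0.1603  0.1289] 0.1349
mouth [ 0.4833 -0.3933  0.099 ]
tabs [0.4816 0.0958 0.035 ]
side mouth [ 0.4861 -0.3917  0.099 ]
side tabs [0.4882 0.0793 0.035 ]
```

View pics/crop.png

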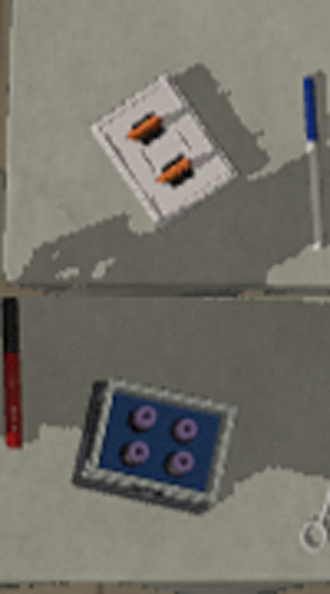

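Crop: the cap's long axis runs at about 36° and the open bucket's at about 77°. Three tube tops sit near 118 mm and the right-far one near 96 mm. Next I'll refine both centres with rectified edges and add a planner that works out rows.

```bash
cat >> h.py <<'E'
from scipy.spatial.transform import Rotation as R
def plan(x,y,z,yaw=None,n=8,dirn=0,frm=None):
    """print n rows from measured pose to target; yaw = world angle (deg) of tool y axis; tool down. dirn: force turn sign (+1 world ccw)"""
    o=bot.get_obs();M=R.from_rotvec(o['tcp_rot']).as_matrix();p=np.array(o['position'])
    y0=np.degrees(np.arctan2(M[1,1],M[0,1]));dy=0 if yaw is None else (yaw-y0+180)%360-180
    if dirn*dy<0: dy+=360*dirn
    st=(np.array([x,y,z])-p)
    print('yaw',y0.round(2),'dyaw',round(dy,1),'shift mm',(st*1000).round(1),'per row',(np.abs(st)/n/.025).round(2),'tilt',np.degrees(np.arccos(-M[2,2])).round(2),'w',round(o['grip_width'],4))
    for i in range(n):
        a=np.radians(y0+dy*i/n);ty=np.array([np.cos(a),np.sin(a),0]);tx=np.array([-ty[1],ty[0],0]);tx=np.cross(ty,[0,0,-1.])
        s=st/n/.025;print('0 0 %.3f %.2f %.2f %.2f'%(-dy/n/180,s@tx,s@ty,-s[2]))
E
python3 - <<'E'
from h import *
from scipy.optimize import minimize
im=cv2.imread('pics/top0.png');p=bot.camera_params('top');K=np.array(p['mtx']);T=np.linalg.inv(p['world_from_camera'])
def proj(P):
    q=(T@np.c_[P,np.ones(len(P))].T).T;q=q[:,:3]*[1,-1,-1];q=(K@q.T).T;return q[:,:2]/q[:,2:]
d=np.load('top0.npy');C=cloud('top',d)
def fit(z,x0,lx,ly,zlo,zhi,hole=None):
    v,u=np.mgrid[0:420,0:560];m=(np.hypot(C[...,0]-x0[0],C[...,1]-x0[1])<.09)
    P=C[m];up=((P[:,2]>zlo)).astype(float);px=np.c_[u[m],v[m]].astype(float)
    # pixel -> plane z
    W=np.array([onz('top',a,b,z)[:2] for a,b in px])
    def f(q):
        a=np.radians(q[2]);e=W-q[:2]/1000.;yy=e@[np.cos(a),np.sin(a)];xx=e@[np.sin(a),-np.cos(a)]
        s=np.minimum(lx/2-np.abs(xx),ly/2-np.abs(yy))
        g=1/(1+np.exp(-s/.0012))
        return ((g-up)**2).sum()
    r=minimize(f,[x0[0]*1000,x0[1]*1000,x0[2]],method='Nelder-Mead',options=dict(initial_simplex=[[x0[0]*1000+i,x0[1]*1000+j,x0[2]+k] for i,j,k in((0,0,0),(4,0,0),(0,4,0),(0,0,4))]))
    print(r.x.round(2),r.fun.round(2),f([x0[0]*1000,x0[1]*1000,x0[2]]).round(2))
fit(.022,(.479,.0937,36),.080,.106,.013,.03)
fit(.099,(.482,-.393,77),.074,.100,.09,.2)
fit(.107,(.4933,-.1385,80.6),.080,.106,.1,.2)
b=bot.find_in('top','gel_bottle')
g=C[130:185,240:280].reshape(-1,3);g=g[g[:,2]>.05];print('gel',np.median(g,0),g.min(0),g.max(0))
plan(.48,-.39,.2,-103,40,-1)
E
```

```text
Traceback (most recent call last):
  File "h.py", line 16, in onz
    a=w(cam,u,v,np.array(0.5));b=w(cam,u,v,np.array(1.0));s=(z-a[2])/(b[2]-a[2]);return a+s*(b-a)
  File "h.py", line 8, in w
    p=bot.camera_params(cam);K=p['mtx'];T=p['world_from_camera']
ValueError: time passes only in moves, steps and waits
```

```bash
python3 - <<'E'
s=open('h.py').read()
s=s.replace("def snap","PAR={c:bot.camera_params(c) for c in('top','side')}\ndef snap",1).replace("p=bot.camera_params(cam);K","p=PAR[cam];K")
open('h.py','w').write(s)
E
cat > fit.py <<'E'
from h import *
from scipy.optimize import minimize
def fit(C,z,x0,lx,ly,zlo):
    v,u=np.mgrid[0:420,0:560];m=(np.hypot(C[...,0]-x0[0],C[...,1]-x0[1])<.09)
    up=(C[m][:,2]>zlo).astype(float)
    W=np.array([onz('top',a,b,z)[:2] for a,b in np.c_[u[m],v[m]].astype(float)])
    def f(q):
        a=np.radians(q[2]);e=W-q[:2]/1000.;yy=e@[np.cos(a),np.sin(a)];xx=e@[np.sin(a),-np.cos(a)]
        s=np.minimum(lx/2-np.abs(xx),ly/2-np.abs(yy))
        return ((1/(1+np.exp(-s/.0012))-up)**2).sum()
    q=np.array([x0[0]*1000,x0[1]*1000,x0[2]])
    r=minimize(f,q,method='Nelder-Mead',options=dict(initial_simplex=q+4*np.vstack([np.zeros(3),np.eye(3)])))
    print(r.x.round(2),r.fun.round(2),f(q).round(2));return r.x
E
python3 - <<'E'
from fit import *
d=np.load('top0.npy');C=cloud('top',d)
fit(C,.022,(.479,.0937,36),.080,.106,.013)
fit(C,.099,(.482,-.393,77),.074,.100,.09)
fit(C,.107,(.4933,-.1385,80.6),.080,.106,.1)
g=C[130:185,240:280].reshape(-1,3);g=g[g[:,2]>.05];print('gel',np.median(g,0),g.min(0),g.max(0))
plan(.48,-.39,.2,-103,40,-1)
E
```

```text
[480.81  89.29  35.65] 23.0 111.83
[ 481.14 -392.93   76.73] 801.65 803.97
[ 493.02 -138.36   80.17] 26.33 27.4
gel [ 0.66318339 -0.15967631  0.12085677] [ 0.39129259 -0.21854491  0.05016611] [ 0.76538866 -0.10511782  1.4671332 ]
yaw 67.9 dyaw -170.9 shift mm [ 282.5 -876.3   -7. ] per row [0.28 0.88 0.01] tilt 0.02 w 0.0853
0 0 0.024 -0.59 -0.71 0.01
0 0 0.024 -0.64 -0.66 0.01
0 0 0.024 -0.69 -0.61 0.01
0 0 0.024 -0.73 -0.56 0.01
0 0 0.024 -0.77 -0.50 0.01
0 0 0.024 -0.81 -0.44 0.01
0 0 0.024 -0.84 -0.38 0.01
0 0 0.024 -0.86 -0.32 0.01
0 0 0.024 -0.89 -0.25 0.01
0 0 0.024 -0.90 -0.18 0.01
0 0 0.024 -0.91 -0.12 0.01
0 0 0.024 -0.92 -0.05 0.01
0 0 0.024 -0.92 0.02 0.01
0 0 0.024 -0.92 0.09 0.01
0 0 0.024 -0.91 0.16 0.01
0 0 0.024 -0.89 0.22 0.01
0 0 0.024 -0.87 0.29 0.01
0 0 0.024 -0.85 0.35 0.01
0 0 0.024 -0.82 0.42 0.01
0 0 0.024 -0.79 0.48 0.01
0 0 0.024 -0.75 0.53 0.01
0 0 0.024 -0.71 0.59 0.01
0 0 0.024 -0.66 0.64 0.01
0 0 0.024 -0.61 0.69 0.01
0 0 0.024 -0.56 0.73 0.01
0 0 0.024 -0.50 0.77 0.01
0 0 0.024 -0.45 0.81 0.01
0 0 0.024 -0.38 0.84 0.01
0 0 0.024 -0.32 0.86 0.01
0 0 0.024 -0.26 0.88 0.01
0 0 0.024 -0.19 0.90 0.01
0 0 0.024 -0.12 0.91 0.01
0 0 0.024 -0.05 0.92 0.01
0 0 0.024 0.02 0.92 0.01
0 0 0.024 0.08 0.92 0.01
0 0 0.024 0.15 0.91 0.01
0 0 0.024 0.22 0.89 0.01
0 0 0.024 0.29 0.88 0.01
0 0 0.024 0.35 0.85 0.01
0 0 0.024 0.41 0.82 0.01
```

Run:
```python
from h import *
T={}
c=np.array([481.1,-392.9]);a=np.radians(76.7);Y=np.array([np.cos(a),np.sin(a)]);X=np.array([np.sin(a),-np.cos(a)])
for n,(x,y),px,z in(('b',(14,18),(343.4,226.2),.116),('d',(14,-18),(355.7,229.8),.094),('a',(-14,18),(341.3,236.5),.116),('c',(-14,-18),(354.8,239.7),.116)):
    print(n,'model',(c+x*X+y*Y).round(1),'seen',(onz('top',*px,z)[:2]*1000).round(1))
```

```text
b model [ 498.9 -378.6] seen [ 496.6 -376.7]
d model [ 490.6 -413.6] seen [ 488.8 -411.3]
a model [ 471.6 -372.2] seen [ 470.1 -371. ]
c model [ 463.3 -407.2] seen [ 461.8 -405.5]
```

Call:
send_rows:
  steps: "0 0 0.024 -0.59 -0.71 0 -1;0 0 0.024 -0.64 -0.66 0 -1;0 0 0.024 -0.69 -0.61 0 -1;0 0 0.024 -0.73 -0.56 0 -1;0 0 0.024 -0.77 -0.5 0 -1;0 0 0.024 -0.81 -0.44 0 -1;0 0 0.024 -0.84 -0.38 0 -1;0 0 0.024 -0.86 -0.32 0 -1"

```text
t: 1.4
position: [0.2534, 0.3102, 0.2072]
tcp_rot: [1.494, 2.763, 0.001]
ft_force: [0.0, -0.2, -0.0]
grip_width: -0.0001
```

Call:
send_rows:
  steps: "0 0 0.024 -0.89 -0.25 0 -1;0 0 0.024 -0.9 -0.18 0 -1;0 0 0.024 -0.91 -0.12 0 -1;0 0 0.024 -0.92 -0.05 0 -1;0 0 0.024 -0.92 0.02 0 -1;0 0 0.024 -0.92 0.09 0 -1;0 0 0.024 -0.91 0.16 0 -1;0 0 0.024 -0.89 0.22 0 -1"

```text
t: 2.4
position: [0.3084, 0.1344, 0.2073]
tcp_rot: [2.248, 2.195, 0.001]
ft_force: [0.6, 0.1, -0.5]
grip_width: -0.0002
```

Call:
send_rows:
  steps: "0 0 0.024 -0.87 0.29 0 -1;0 0 0.024 -0.85 0.35 0 -1;0 0 0.024 -0.82 0.42 0 -1;0 0 0.024 -0.79 0.48 0 -1;0 0 0.024 -0.75 0.53 0 -1;0 0 0.024 -0.71 0.59 0 -1;0 0 0.024 -0.66 0.64 0 -1;0 0 0.024 -0.61 0.69 0 -1"

```text
t: 3.4
position: [0.3622, -0.0417, 0.2073]
tcp_rot: [2.798, 1.428, 0.001]
ft_force: [0.6, 0.1, 0.3]
grip_width: 0.0002
```

Call:
send_rows:
  steps: "0 0 0.024 -0.56 0.73 0 -1;0 0 0.024 -0.5 0.77 0 -1;0 0 0.024 -0.45 0.81 0 -1;0 0 0.024 -0.38 0.84 0 -1;0 0 0.024 -0.32 0.86 0 -1;0 0 0.024 -0.26 0.88 0 -1;0 0 0.024 -0.19 0.9 0 -1;0 0 0.024 -0.12 0.91 0 -1"

```text
t: 4.4
position: [0.4146, -0.218, 0.2072]
tcp_rot: [3.096, 0.532, 0.0]
ft_force: [0.4, -0.0, -0.3]
grip_width: 0.0
```

```bash
python3 -c "
from h import *
plan(.471,-.3717,.155,-103.3,8)"
```

```text
yaw -70.49 dyaw -32.8 shift mm [  56.4 -153.7  -52.2] per row [0.28 0.77 0.26] tilt 0.01 w 0.0
0 0 0.023 0.01 0.82 0.26
0 0 0.023 0.07 0.82 0.26
0 0 0.023 0.13 0.81 0.26
0 0 0.023 0.18 0.80 0.26
0 0 0.023 0.24 0.78 0.26
0 0 0.023 0.30 0.76 0.26
0 0 0.023 0.35 0.74 0.26
0 0 0.023 0.40 0.71 0.26
```

Call:
send_rows:
  steps: "0 0 0.023 0.01 0.82 0.26 -1;0 0 0.023 0.07 0.82 0.26 -1;0 0 0.023 0.13 0.81 0.26 -1;0 0 0.023 0.18 0.8 0.26 -1;0 0 0.023 0.24 0.78 0.26 -1;0 0 0.023 0.3 0.76 0.26 -1;0 0 0.023 0.35 0.74 0.26 -1;0 0 0.023 0.4 0.71 0.26 -1"

```text
t: 5.4
position: [0.4714, -0.3715, 0.1548]
tcp_rot: [-3.119, 0.372, 0.0]
ft_force: [-0.1, -0.0, 0.6]
grip_width: 0.0001
```

Call:
send_rows:
  steps: "0 0 0 0 0 0 -1;0 0 0 0 0 0.7 -1;0 0 0 0 0 0.5 -1;0 0 0 0 0 0.4 -1;0 0 0 0 0 0.3 -1;0 0 0 0 0 0.2 -1;0 0 0 0 0 0.2 -1;0 0 0 0 0 0.1 -1"

```text
t: 6.4
position: [0.4712, -0.3708, 0.0949]
tcp_rot: [-3.12, 0.368, 0.0]
ft_force: [0.3, -0.7, 0.6]
grip_width: 0.0
```

Call:
send_rows:
  steps: "0 0 0 0 0 0.03 -1;0 0 0 0 0 0.03 -1;0 0 0 0 0 0.03 -1;0 0 0 0 0 0.03 -1;0 0 0 0 0 0 -1;0 0 0 0 0 0 -1;0 0 0 0 0 0 -1;0 0 0 0 0 0 -1"

```text
t: 7.4
position: [0.4712, -0.3709, 0.0921]
tcp_rot: [-3.12, 0.368, 0.0]
ft_force: [-0.0, -0.0, -0.1]
grip_width: 0.0001
```

Run:
```python
from h import *
im,d=snap('side');np.save('s1.npy',d)
cv2.imwrite('pics/s1.png',cv2.resize(im[180:330,210:360,::-1],None,fx=4,fy=4,interpolation=cv2.INTER_CUBIC))
```

```text
(no output)
```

View pics/s1.png

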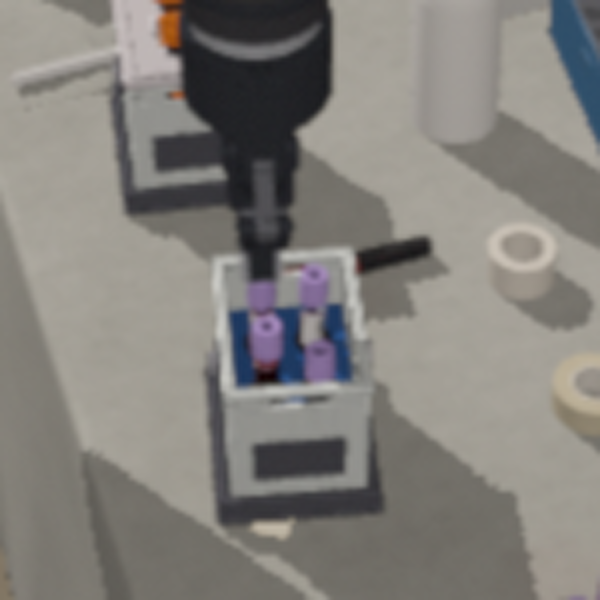

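The closed fingers stand on tube a (crop ~(262,285)), nearly down; b (312,285), c (266,340) and d (320,360) still show. I'll press on until the force shows the stop.

Call:
send_rows:
  steps: "0 0 0 0 0 0.03 -1;0 0 0 0 0 0.03 -1;0 0 0 0 0 0.03 -1;0 0 0 0 0 0 -1;0 0 0 0 0 0 -1;0 0 0 0 0 0 -1;0 0 0 0 0 0 -1;0 0 0 0 0 0 -1"

```text
t: 8.45
position: [0.4712, -0.3709, 0.0899]
tcp_rot: [3.12, -0.368, 0.0]
ft_force: [-0.7, 0.3, 3.5]
grip_width: -0.0002
```

Call:
send_rows:
  steps: "0 0 0 0 0 0.04 -1;0 0 0 0 0 0.04 -1;0 0 0 0 0 0.04 -1;0 0 0 0 0 0 -1;0 0 0 0 0 0 -1;0 0 0 0 0 0 -1;0 0 0 0 0 0 -1;0 0 0 0 0 0 -1"

```text
t: 9.45
position: [0.4711, -0.3709, 0.0867]
tcp_rot: [-3.12, 0.368, 0.0]
ft_force: [0.1, -0.4, 0.4]
grip_width: 0.0001
```

Call:
send_rows:
  steps: "0 0 0 0 0 0.04 -1;0 0 0 0 0 0.04 -1;0 0 0 0 0 0.04 -1;0 0 0 0 0 0.04 -1;0 0 0 0 0 0 -1;0 0 0 0 0 0 -1;0 0 0 0 0 0 -1;0 0 0 0 0 0 -1"

```text
t: 10.45
position: [0.4712, -0.3708, 0.0828]
tcp_rot: [-3.12, 0.368, 0.0]
ft_force: [0.4, -0.1, 2.6]
grip_width: 0.0001
```

Call:
send_rows:
  steps: "0 0 0 0 0 -0.9 -1;0 0 0 0 0 -1 -1;0 0 0 0 0 -1 -1;0 0 0 0.56 0 0 -1;0 0 0 0.56 0 0 -1;0 0 0 0 0 0 -1;0 0 0 0 0 0 -1;0 0 0 0 0 0 -1"

```text
t: 11.45
position: [0.4978, -0.377, 0.1547]
tcp_rot: [-3.119, 0.368, 0.002]
ft_force: [-0.3, -0.4, -0.5]
grip_width: -0.0002
```

```bash
cat > tubes.py <<'E'
from h import *
import sys
im,d=snap('side');C=cloud('side',d)
cv2.imwrite('pics/'+sys.argv[1],cv2.resize(im[180:330,210:360,::-1],None,fx=4,fy=4,interpolation=cv2.INTER_CUBIC))
hsv=cv2.cvtColor(im,cv2.COLOR_RGB2HSV);m=((hsv[...,0]>120)&(hsv[...,0]<165)&(hsv[...,1]>40))
c=np.array([.4808,-.3925]);a=np.radians(76.7);Y=np.array([np.cos(a),np.sin(a)]);X=np.array([np.sin(a),-np.cos(a)])
P=C[m];q=P[:,:2]-c;x=q@X*1000;y=q@Y*1000
for n,(tx,ty) in dict(a=(-14,18),b=(14,18),c=(-14,-18),d=(14,-18)).items():
    k=np.hypot(x-tx,y-ty)<12
    print(n,k.sum(),np.percentile(P[k,2]*1000,[50,85,95]).round(1) if k.sum()>3 else '', (x[k].mean().round(1),y[k].mean().round(1)))
print(bot.get_obs()['position'])
E
python3 tubes.py s2.png
```

```text
a 73 [103.1 106.9 108.6] (np.float64(-14.4), np.float64(14.7))
b 73 [110.4 115.6 117.1] (np.float64(14.6), np.float64(14.8))
c 82 [110.4 114.9 116.9] (np.float64(-14.8), np.float64(-21.3))
d 66 [91.2 94.9 96.2] (np.float64(13.1), np.float64(-20.8))
[ 0.49787684 -0.37715966  0.15499958]
```

View pics/s2.png

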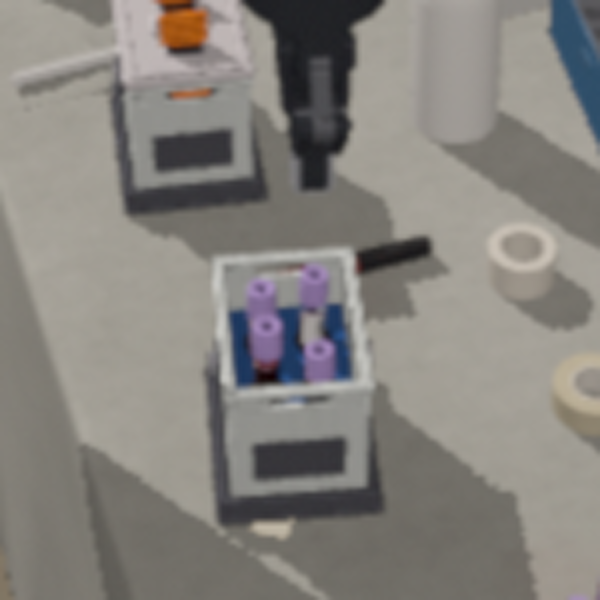

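Run:
```python
from h import *
o=bot.get_obs();p=o['position'];print(p)
for cam in('side','top'):
    im,d=snap(cam);C=cloud(cam,d)
    k=(np.hypot(C[...,0]-p[0],C[...,1]-p[1])<.035)&(C[...,2]>.125)
    z=C[k][:,2];print(cam,k.sum(),np.percentile(z,[0,1,5,10,20]).round(4))
    if cam=='side':
        lo=C[k][z<np.percentile(z,10)];print(lo.mean(0),lo.min(0),lo.max(0))
        vs,us=np.nonzero(k);i=vs>=vs.max()-2;print(us[i].mean(),vs.max())
        T=np.linalg.inv(PAR[cam]['world_from_camera']);K=PAR[cam]['mtx']
        q=(T@np.r_[p,1])[:3]*[1,-1,-1];q=K@q;print('tcp px',q[:2]/q[2])
```

```text
[ 0.49787684 -0.37715966  0.15499958]
side 1479 [0.1791 0.1876 0.203  0.2495 0.2878]
[ 0.49224033 -0.38962058  0.21016876] [ 0.47795075 -0.41103606  0.17914823] [ 0.50943204 -0.36858459  0.24948802]
287.2692307692308 228
tcp px [287.27697955 234.49991413]
top 1483 [0.6429 0.6493 0.6545 0.6567 0.6594]
```

The tips sit about 22 mm behind the reported TCP when shut: the side depth puts them near 0.179 with the TCP at 0.155, and tube a's top at 0.107 after pushing to 0.083. I'll push deeper and watch the force.

Call:
send_rows:
  steps: "0 0 0 0 0 0.8 -1;0 0 0 0 0 0.8 -1;0 0 0 0 0 0.6 -1;0 0 0 0 0 0.3 -1;0 0 0 0 0 0.3 -1;0 0 0 0 0 0.2 -1;0 0 0 0 0 0.15 -1;0 0 0 0 0 0.12 -1"

```text
t: 12.6
position: [0.4983, -0.3773, 0.0737]
tcp_rot: [3.12, -0.368, -0.0]
ft_force: [-2.3, 1.3, 3.8]
grip_width: 0.0001
```

Call:
send_rows:
  steps: "0 0 0 0 0 0.03 -1;0 0 0 0 0 0.03 -1;0 0 0 0 0 0.03 -1;0 0 0 0 0 0 -1;0 0 0 0 0 0 -1;0 0 0 0 0 0 -1;0 0 0 0 0 0 -1;0 0 0 0 0 0 -1"

```text
t: 13.6
position: [0.4985, -0.3775, 0.0713]
tcp_rot: [3.12, -0.368, 0.0]
ft_force: [-1.7, 0.9, 2.8]
grip_width: -0.0004
```

Call:
send_rows:
  steps: "0 0 0 0 0 0.03 -1;0 0 0 0 0 0.03 -1;0 0 0 0 0 0.03 -1;0 0 0 0 0 0.03 -1;0 0 0 0 0 0 -1;0 0 0 0 0 0 -1;0 0 0 0 0 0 -1;0 0 0 0 0 0 -1"

```text
t: 14.6
position: [0.4986, -0.3775, 0.0688]
tcp_rot: [3.12, -0.368, 0.001]
ft_force: [-2.7, 1.1, 6.0]
grip_width: -0.0001
```

Call:
send_rows:
  steps: "0 0 0 0 0 0.04 -1;0 0 0 0 0 0.04 -1;0 0 0 0 0 0.04 -1;0 0 0 0 0 0 -1;0 0 0 0 0 0 -1;0 0 0 0 0 -0.9 -1;0 0 0 0 0 -1 -1;0 0 0 0 0 -1 -1"

```text
t: 15.6
position: [0.499, -0.3777, 0.1381]
tcp_rot: [3.12, -0.368, 0.001]
ft_force: [0.5, -0.5, 0.7]
grip_width: 0.0
```

```bash
python3 tubes.py s3.png
```

```text
a 72 [102.5 107.3 108.9] (np.float64(-14.5), np.float64(14.7))
b 84 [86.3 93.3 94.5] (np.float64(14.0), np.float64(14.8))
c 80 [110.4 114.3 115.8] (np.float64(-15.0), np.float64(-21.4))
d 67 [90.5 95.1 96.1] (np.float64(13.2), np.float64(-20.7))
[ 0.50068513 -0.379029    0.14191279]
```

```bash
python3 -c "
from h import *
plan(.490,-.4128,.1380,-103.3,2)"
```

```text
yaw -103.46 dyaw 0.2 shift mm [-10.7 -33.8  -3.9] per row [0.21 0.68 0.08] tilt 0.38 w -0.0001
0 0 -0.000 -0.05 0.71 0.08
0 0 -0.000 -0.05 0.71 0.08
```

Call:
send_rows:
  steps: "0 0 0 -0.04 0.71 0 -1;0 0 0 -0.04 0.71 0 -1;0 0 0 0 0 0.9 -1;0 0 0 0 0 0.9 -1;0 0 0 0 0 0.6 -1;0 0 0 0 0 0.25 -1;0 0 0 0 0 0.12 -1;0 0 0 0 0 0.05 -1"

```text
t: 16.65
position: [0.4875, -0.4117, 0.0688]
tcp_rot: [3.119, -0.369, -0.001]
ft_force: [-4.6, 2.1, 10.5]
grip_width: 0.0002
```

Call:
send_rows:
  steps: "0 0 0 0 0 0.04 -1;0 0 0 0 0 0.03 -1;0 0 0 0 0 0.03 -1;0 0 0 0 0 0 -1;0 0 0 0 0 0 -1;0 0 0 0 0 0 -1;0 0 0 0 0 0 -1;0 0 0 0 0 0 -1"

```text
t: 17.65
position: [0.4877, -0.4119, 0.0687]
tcp_rot: [3.118, -0.368, 0.001]
ft_force: [-6.4, 3.1, 17.3]
grip_width: 0.0
```

Call:
send_rows:
  steps: "0 0 0 0 0 -0.9 -1;0 0 0 0 0 -0.9 -1;0 0 0 -0.2 0 -0.9 -1;0 0 0 -0.46 0 0 -1;0 0 0 -0.42 0 0 -1;0 0 0 0 0 0.7 -1;0 0 0 0 0 0.6 -1;0 0 0 0 0 0.4 -1"

```text
t: 18.65
position: [0.4607, -0.4044, 0.0881]
tcp_rot: [-3.118, 0.368, 0.004]
ft_force: [-2.3, 0.3, 4.6]
grip_width: -0.0002
```

Call:
send_rows:
  steps: "0 0 0 0 0 0.3 -1;0 0 0 0 0 0.2 -1;0 0 0 0 0 0.2 -1;0 0 0 0 0 0.15 -1;0 0 0 0 0 0.1 -1;0 0 0 0 0 0.1 -1;0 0 0 0 0 0 -1;0 0 0 0 0 0 -1"

```text
t: 19.65
position: [0.4624, -0.4057, 0.0685]
tcp_rot: [3.118, -0.368, 0.005]
ft_force: [-8.9, 7.4, 28.5]
grip_width: -0.0
```

Call:
send_rows:
  steps: "0 0 0 0 0 -0.9 -1;0 0 0 0 0 -0.9 -1;0 0 0 0 -0.2 -0.9 -1;0 0 0 0 -0.6 0 -1;0 0 0 0.02 -0.6 0 -1;0 0 0 0 0 0.7 -1;0 0 0 0 0 0.7 -1;0 0 0 0 0 0.5 -1"

```text
t: 20.65
position: [0.4699, -0.3695, 0.0815]
tcp_rot: [-3.118, 0.367, 0.004]
ft_force: [-0.5, 1.4, 4.4]
grip_width: -0.0004
```

Call:
send_rows:
  steps: "0 0 0 0 0 0.3 -1;0 0 0 0 0 0.2 -1;0 0 0 0 0 0.12 -1;0 0 0 0 0 0.08 -1;0 0 0 0 0 0.08 -1;0 0 0 0 0 0.06 -1;0 0 0 0 0 0 -1;0 0 0 0 0 0 -1"

```text
t: 21.65
position: [0.4712, -0.3713, 0.0685]
tcp_rot: [3.118, -0.368, 0.006]
ft_force: [-7.8, 9.0, 33.4]
grip_width: 0.0002
```

Call:
send_rows:
  steps: "0 0 0 0 0 -0.9 -1;0 0 0 0 0 -1 -1;0 0 0 0 0 -1 -1;0 0 0 -0.2 -0.5 -1 -1;0 0 0 -0.2 -0.8 -0.7 -1;0 0 0 -0.2 -0.9 0 -1;0 0 0 -0.2 -0.9 0 -1;0 0 0 -0.2 -0.9 0 -1"

```text
t: 22.65
position: [0.4688, -0.2659, 0.1765]
tcp_rot: [-3.119, 0.367, 0.003]
ft_force: [1.1, 0.5, -0.6]
grip_width: -0.0001
```

```bash
python3 tubes.py s4.png; python3 -c "
from h import *
plan(.4808,.0893,.13,35.65,24,1)"
```

```text
a 88 [84.7 93.3 95.7] (np.float64(-13.7), np.float64(14.4))
b 87 [85.6 93.3 95.2] (np.float64(14.1), np.float64(14.5))
c 62 [90.1 93.6 94.7] (np.float64(-14.4), np.float64(-20.8))
d 60 [90.3 93.9 94.8] (np.float64(13.1), np.float64(-21.2))
[ 0.46844149 -0.26313132  0.17662936]
yaw -103.32 dyaw 139.0 shift mm [ 12.4 352.4 -46.6] per row [0.02 0.59 0.08] tilt 0.25 w 0.0001
0 0 -0.032 -0.12 -0.58 0.08
0 0 -0.032 -0.06 -0.59 0.08
0 0 -0.032 0.00 -0.59 0.08
0 0 -0.032 0.06 -0.58 0.08
0 0 -0.032 0.12 -0.58 0.08
0 0 -0.032 0.18 -0.56 0.08
0 0 -0.032 0.23 -0.54 0.08
0 0 -0.032 0.29 -0.51 0.08
0 0 -0.032 0.34 -0.48 0.08
0 0 -0.032 0.38 -0.44 0.08
0 0 -0.032 0.43 -0.40 0.08
0 0 -0.032 0.47 -0.36 0.08
0 0 -0.032 0.50 -0.31 0.08
0 0 -0.032 0.53 -0.26 0.08
0 0 -0.032 0.55 -0.20 0.08
0 0 -0.032 0.57 -0.15 0.08
0 0 -0.032 0.58 -0.09 0.08
0 0 -0.032 0.59 -0.03 0.08
0 0 -0.032 0.59 0.03 0.08
0 0 -0.032 0.58 0.09 0.08
0 0 -0.032 0.57 0.15 0.08
0 0 -0.032 0.55 0.20 0.08
0 0 -0.032 0.53 0.26 0.08
0 0 -0.032 0.50 0.31 0.08
```

All four tubes measure about 93.5 mm, so they are fully down. On to the cap.

Call:
send_rows:
  steps: "0 0 -0.032 -0.12 -0.58 0 0.32;0 0 -0.032 -0.06 -0.59 0 0.32;0 0 -0.032 0 -0.59 0 0.32;0 0 -0.032 0.06 -0.58 0 0.32;0 0 -0.032 0.12 -0.58 0 0.32;0 0 -0.032 0.18 -0.56 0 0.32;0 0 -0.032 0.23 -0.54 0 0.32;0 0 -0.032 0.29 -0.51 0 0.32"

```text
t: 23.7
position: [0.4734, -0.1492, 0.177]
tcp_rot: [-3.013, -0.888, 0.002]
ft_force: [0.4, -0.0, -0.0]
grip_width: 0.0566
```

Call:
send_rows:
  steps: "0 0 -0.032 0.34 -0.48 0 0.32;0 0 -0.032 0.38 -0.44 0 0.32;0 0 -0.032 0.43 -0.4 0 0.32;0 0 -0.032 0.47 -0.36 0 0.32;0 0 -0.032 0.5 -0.31 0 0.32;0 0 -0.032 0.53 -0.26 0 0.32;0 0 -0.032 0.55 -0.2 0 0.32;0 0 -0.032 0.57 -0.15 0 0.32"

```text
t: 24.7
position: [0.4786, -0.0319, 0.177]
tcp_rot: [-2.425, -1.996, 0.001]
ft_force: [0.5, -0.9, -0.3]
grip_width: 0.0564
```

Call:
send_rows:
  steps: "0 0 -0.032 0.58 -0.09 0.2 0.32;0 0 -0.032 0.59 -0.03 0.2 0.32;0 0 -0.032 0.59 0.03 0.2 0.32;0 0 -0.032 0.58 0.09 0.2 0.32;0 0 -0.032 0.57 0.15 0.2 0.32;0 0 -0.032 0.55 0.2 0.2 0.32;0 0 -0.032 0.53 0.26 0.2 0.32;0 0 -0.032 0.5 0.31 0.2 0.32"

```text
t: 25.7
position: [0.4841, 0.0855, 0.1368]
tcp_rot: [-1.45, -2.786, 0.001]
ft_force: [0.6, -0.1, -0.0]
grip_width: 0.0566
```

```bash
python3 -c "
from h import *
plan(.4808,.0893,.06,35.65,8)
M=R.from_rotvec(bot.get_obs()['tcp_rot']).as_matrix();print('tcp z axis in world',M[:,2].round(4))
im,d=snap('side');C=cloud('side',d);p=bot.get_obs()['position']
k=(np.hypot(C[...,0]-p[0],C[...,1]-p[1])<.055)&(C[...,2]>.1);z=C[k];print(p,np.percentile(z[:,2],[0,2,5]).round(4))
cv2.imwrite('pics/s5.png',cv2.resize(im[90:220,170:300,::-1],None,fx=4.5,fy=4.5,interpolation=cv2.INTER_CUBIC))"
```

```text
yaw 35.0 dyaw 0.7 shift mm [ -3.3   3.8 -76.8] per row [0.02 0.02 0.38] tilt 0.06 w 0.0566
0 0 -0.000 0.02 -0.00 0.38
0 0 -0.000 0.02 -0.00 0.38
0 0 -0.000 0.02 -0.00 0.38
0 0 -0.000 0.02 -0.00 0.38
0 0 -0.000 0.02 -0.00 0.38
0 0 -0.000 0.02 -0.00 0.38
0 0 -0.000 0.02 -0.00 0.38
0 0 -0.000 0.02 -0.00 0.38
tcp z axis in world [-1.e-03 -4.e-04 -1.e+00]
[0.48390127 0.08695838 0.13622429] [0.1648 0.1819 0.2005]
```

View pics/s5.png

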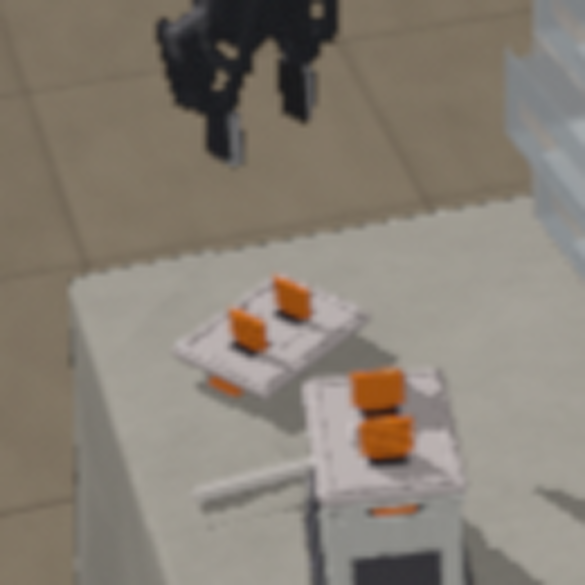

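Fingers (crop (225,150) and (298,110)) line up over the tabs at (248,330) and (293,298). At this opening the tips are about 28 mm behind the TCP. Descending in two stages.

Call:
send_rows:
  steps: "0 0 -0.002 0.08 0 0.6 0.32;0 0 -0.002 0.08 0 0.7 0.32;0 0 0 0 0 0.7 0.32;0 0 0 0 0 0.6 0.32;0 0 0 0 0 0.4 0.32;0 0 0 0 0 0.2 0.32;0 0 0 0 0 0 0.32;0 0 0 0 0 0 0.32"

```text
t: 26.75
position: [0.4831, 0.0879, 0.0581]
tcp_rot: [1.438, 2.792, 0.001]
ft_force: [0.0, -0.6, -0.3]
grip_width: 0.0566
```

```bash
python3 -c "
from h import *
plan(.4808,.0893,.005,35.65,4)
im,d=snap('side');C=cloud('side',d);im2,d2=snap('top')
a=cv2.resize(im[110:200,190:280,::-1],(500,500),interpolation=cv2.INTER_CUBIC)
cv2.imwrite('pics/s6.png',a)"
```

```text
yaw 35.49 dyaw 0.2 shift mm [ -2.3   1.4 -53.1] per row [0.02 0.01 0.53] tilt 0.06 w 0.0566
0 0 -0.000 0.02 -0.01 0.53
0 0 -0.000 0.02 -0.01 0.53
0 0 -0.000 0.02 -0.01 0.53
0 0 -0.000 0.02 -0.01 0.53
```

View pics/s6.png

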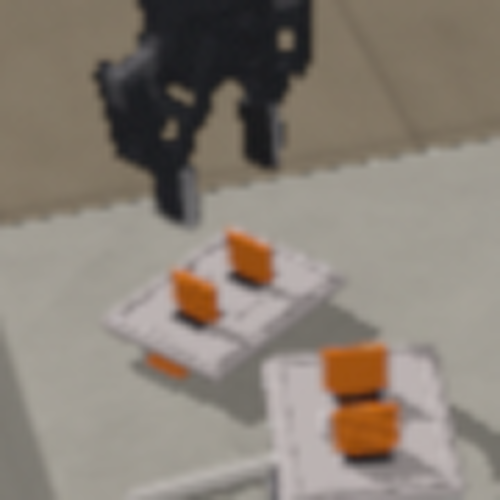

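Call:
send_rows:
  steps: "0 0 0 0.05 -0.02 0.6 0.32;0 0 0 0.05 0 0.5 0.32;0 0 0 0 0 0.4 0.32;0 0 0 0 0 0.3 0.32;0 0 0 0 0 0.2 0.32;0 0 0 0 0 0.1 0.32;0 0 0 0 0 0 0.32;0 0 0 0 0 0 0.32"

```text
t: 27.85
position: [0.481, 0.0897, 0.0054]
tcp_rot: [1.438, 2.792, 0.001]
ft_force: [0.5, -0.7, 0.4]
grip_width: 0.0564
```

```bash
python3 -c "
from h import *
plan(.4808,.0893,.003,35.65,1)
im,d=snap('side');C=cloud('side',d);im2,d2=snap('top')
a=cv2.resize(im[120:200,190:270,::-1],(500,500),interpolation=cv2.INTER_CUBIC)
cv2.imwrite('pics/s7.png',a)"
```

```text
yaw 35.49 dyaw 0.2 shift mm [-0.2 -0.4 -2.4] per row [0.01 0.01 0.09] tilt 0.03 w 0.0564
0 0 -0.001 -0.01 -0.02 0.09
```

View pics/s7.png

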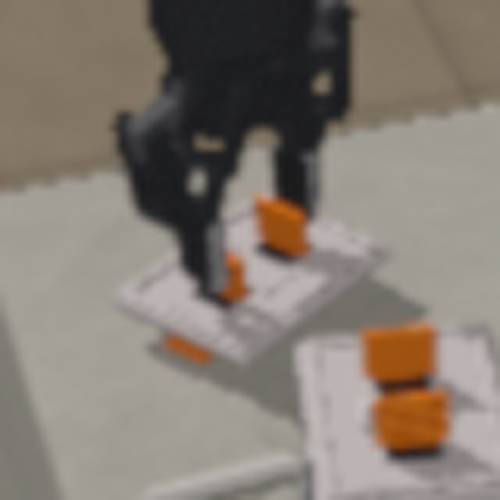

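The tips straddle the tabs just above the plate: near finger at (210,285), far finger at (298,190). Pinching.

Call:
send_rows:
  steps: "0 0 0 0 0 0 -0.3;0 0 0 0 0 0 -0.3;0 0 0 0 0 0 -0.6;0 0 0 0 0 0 -1;0 0 0 0 0 0 -1;0 0 0 0 0 0 -1;0 0 0 0 0 0 -1;0 0 0 0 0 0 -1"

```text
t: 28.95
position: [0.4816, 0.0897, 0.0076]
tcp_rot: [1.437, 2.791, 0.002]
ft_force: [-5.3, -1.4, 20.7]
grip_width: 0.0227
```

Call:
send_rows:
  steps: "0 0 0 0 0 -0.4 -1;0 0 0 0 0 -0.9 -1;0 0 0 0 0 -1 -1;0 0 0 0 0 -1 -1;0 0 0 0 0 -1 -1;0 0 0 0 0 -1 -1;0 0 0 0 0 -1 -1;0 0 0 0 0 -0.7 -1"

```text
t: 29.95
position: [0.4806, 0.0896, 0.181]
tcp_rot: [1.439, 2.793, 0.0]
ft_force: [0.9, 0.5, -2.0]
grip_width: 0.0218
```

```bash
python3 -c "
from h import *
plan(.4808,-.16,.18,-103.3,16,-1)
im,d=snap('side','x.png');C=cloud('side',d);im2,d2=snap('top')
a=cv2.resize(im[90:190,180:300,::-1],(600,500),interpolation=cv2.INTER_CUBIC)
cv2.imwrite('pics/s8.png',a)"
```

```text
yaw 35.5 dyaw -138.8 shift mm [ 2.000e-01 -2.496e+02 -1.000e+00] per row [0.   0.62 0.  ] tilt 0.01 w 0.0218
0 0 0.048 -0.51 -0.36 0.00
0 0 0.048 -0.56 -0.28 0.00
0 0 0.048 -0.59 -0.19 0.00
0 0 0.048 -0.62 -0.10 0.00
0 0 0.048 -0.62 -0.01 0.00
0 0 0.048 -0.62 0.09 0.00
0 0 0.048 -0.60 0.18 0.00
0 0 0.048 -0.56 0.27 0.00
0 0 0.048 -0.52 0.35 0.00
0 0 0.048 -0.46 0.42 0.00
0 0 0.048 -0.39 0.49 0.00
0 0 0.048 -0.31 0.54 0.00
0 0 0.048 -0.23 0.58 0.00
0 0 0.048 -0.14 0.61 0.00
0 0 0.048 -0.04 0.62 0.00
0 0 0.048 0.05 0.62 0.00
```

View pics/s8.png

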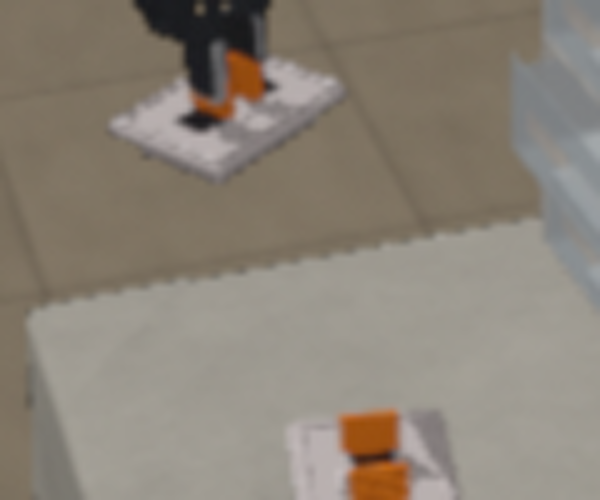

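The cap is lifted, with the tabs pinched and the tongue retracted. Carrying it above the bucket.

```bash
python3 -c "
from h import *
plan(.4811,-.3929,.18,-103.3,24,-1)"
```

```text
yaw 35.5 dyaw -138.8 shift mm [  -0.7 -482.7   -1.7] per row [0.  0.8 0. ] tilt 0.18 w 0.022
0 0 0.032 -0.65 -0.47 0.00
0 0 0.032 -0.70 -0.40 0.00
0 0 0.032 -0.73 -0.33 0.00
0 0 0.032 -0.76 -0.25 0.00
0 0 0.032 -0.79 -0.17 0.00
0 0 0.032 -0.80 -0.09 0.00
0 0 0.032 -0.80 -0.01 0.00
0 0 0.032 -0.80 0.07 0.00
0 0 0.032 -0.79 0.15 0.00
0 0 0.032 -0.77 0.23 0.00
0 0 0.032 -0.74 0.30 0.00
0 0 0.032 -0.71 0.38 0.00
0 0 0.032 -0.67 0.45 0.00
0 0 0.032 -0.62 0.51 0.00
0 0 0.032 -0.57 0.57 0.00
0 0 0.032 -0.50 0.63 0.00
0 0 0.032 -0.44 0.67 0.00
0 0 0.032 -0.37 0.72 0.00
0 0 0.032 -0.29 0.75 0.00
0 0 0.032 -0.22 0.77 0.00
0 0 0.032 -0.14 0.79 0.00
0 0 0.032 -0.06 0.80 0.00
0 0 0.032 0.02 0.80 0.00
0 0 0.032 0.10 0.80 0.00
```

Call:
send_rows:
  steps: "0 0 0.032 -0.65 -0.47 0 -1;0 0 0.032 -0.7 -0.4 0 -1;0 0 0.032 -0.73 -0.33 0 -1;0 0 0.032 -0.76 -0.25 0 -1;0 0 0.032 -0.79 -0.17 0 -1;0 0 0.032 -0.8 -0.09 0 -1;0 0 0.032 -0.8 -0.01 0 -1;0 0 0.032 -0.8 0.07 0 -1"

```text
t: 31.05
position: [0.4798, -0.0716, 0.1787]
tcp_rot: [-2.419, -2.002, 0.003]
ft_force: [-0.6, 0.0, -1.8]
grip_width: 0.0218
```

Call:
send_rows:
  steps: "0 0 0.032 -0.79 0.15 0 -1;0 0 0.032 -0.77 0.23 0 -1;0 0 0.032 -0.74 0.3 0 -1;0 0 0.032 -0.71 0.38 0 -1;0 0 0.032 -0.67 0.45 0 -1;0 0 0.032 -0.62 0.51 0 -1;0 0 0.032 -0.57 0.57 0 -1;0 0 0.032 -0.5 0.63 0 -1"

```text
t: 32.05
position: [0.4804, -0.2321, 0.1786]
tcp_rot: [-3.009, -0.895, 0.003]
ft_force: [-0.0, 0.2, -1.9]
grip_width: 0.0224
```

Call:
send_rows:
  steps: "0 0 0.032 -0.44 0.67 0 -1;0 0 0.032 -0.37 0.72 0 -1;0 0 0.032 -0.29 0.75 0 -1;0 0 0.032 -0.22 0.77 0 -1;0 0 0.032 -0.14 0.79 0 -1;0 0 0.032 -0.06 0.8 0 -1;0 0 0.032 0.02 0.8 0 -1;0 0 0.032 0.1 0.8 0 -1"

```text
t: 33.05
position: [0.4813, -0.3925, 0.1783]
tcp_rot: [-3.12, 0.354, 0.004]
ft_force: [0.3, 0.1, -2.4]
grip_width: 0.0221
```

Call:
send_rows:
  steps: "0 0 0 0 0 0.3 -1;0 0 0 0 0 0.3 -1;0 0 0 0 0 0.2 -1;0 0 0 0 0 0 -1;0 0 0 0 0 0 -1;0 0 0 0 0 0 -1;0 0 0 0 0 0 -1;0 0 0 0 0 0 -1"

```text
t: 34.05
position: [0.4821, -0.3926, 0.1603]
tcp_rot: [3.122, -0.349, 0.0]
ft_force: [-0.3, -1.2, -2.8]
grip_width: 0.0219
```

```bash
python3 -c "
from h import *
plan(.4811,-.3929,.125,-103.3,1)
im,d=snap('side');im2,d2=snap('top');np.save('s9.npy',d);np.save('t9.npy',d2)
a=cv2.resize(im[180:320,220:360,::-1],(560,560),interpolation=cv2.INTER_CUBIC)
b=cv2.resize(im2[170:270,300:400,::-1],(560,560),interpolation=cv2.INTER_CUBIC)
cv2.imwrite('pics/s9.png',cv2.resize(np.hstack([a,b]),(800,400)))
o=bot.get_obs();p=o['position']
C=cloud('side',d);k=(abs(C[...,2]-(p[2]-.0076+.022))<.012)&(np.hypot(C[...,0]-p[0],C[...,1]-p[1])<.085)
P=C[k];r=cv2.minAreaRect((P[:,:2]*1000).astype(np.float32));print(k.sum(),r,np.median(P[:,2]))
"
```

```text
yaw -102.75 dyaw -0.6 shift mm [ -1.   -0.3 -35.3] per row [0.04 0.01 1.41] tilt 0.02 w 0.0219
0 0 0.003 -0.04 0.02 1.41
1190 ((483.0028076171875, -396.1191711425781), (107.0477294921875, 79.99120330810547), 77.25627899169922) 0.1750981260423834
```

View pics/s9.png

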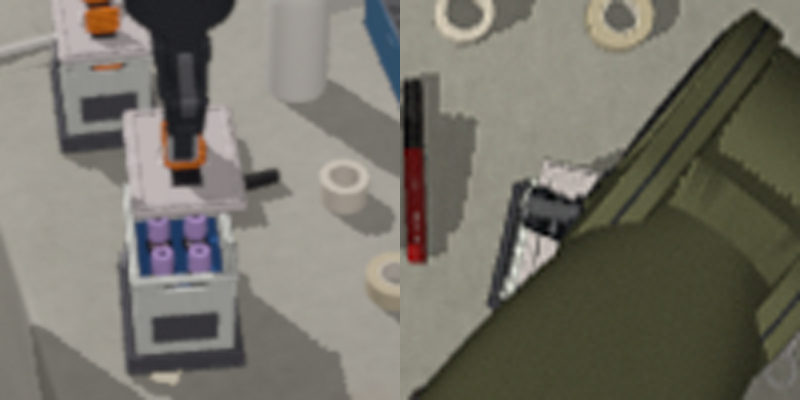

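The side view gives a clean flange box (107×80, 77.3°). I'll measure the rim the same way with the same camera, so that calibration bias cancels.

```bash
python3 -c "
from h import *
d=np.load('side0.npy');C=cloud('side',d)
for lo,hi in((.090,.106),(.094,.104),(.087,.111)):
  k=(C[...,2]>lo)&(C[...,2]<hi)&(np.hypot(C[...,0]-.481,C[...,1]+.393)<.075)
  P=C[k];print(k.sum(),cv2.minAreaRect((P[:,:2]*1000).astype(np.float32)))
d=np.load('s9.npy');C=cloud('side',d)
for lo,hi in((.168,.182),(.163,.187)):
  k=(C[...,2]>lo)&(C[...,2]<hi)&(np.hypot(C[...,0]-.482,C[...,1]+.393)<.075)
  P=C[k];print(k.sum(),cv2.minAreaRect((P[:,:2]*1000).astype(np.float32)))
"
```

```text
587 ((480.0985107421875, -393.2140808105469), (108.40302276611328, 78.07113647460938), 76.86029815673828)
487 ((480.0985107421875, -393.2140808105469), (108.40302276611328, 78.07113647460938), 76.86029815673828)
697 ((480.0985107421875, -393.2140808105469), (108.40302276611328, 78.07113647460938), 76.86029815673828)
1168 ((483.0028076171875, -396.1191711425781), (107.0477294921875, 79.99120330810547), 77.25627899169922)
1191 ((483.0028076171875, -396.1191711425781), (107.0477294921875, 79.99120330810547), 77.25627899169922)
```

```bash
python3 -c "
from h import *
a=np.radians(77);Y=np.array([np.cos(a),np.sin(a)]);X=np.array([np.sin(a),-np.cos(a)])
def go(f,c,lo,hi,cam='side'):
  C=cloud(cam,np.load(f));k=(C[...,2]>lo)&(C[...,2]<hi)&(np.hypot(C[...,0]-c[0],C[...,1]-c[1])<.075)
  q=(C[k][:,:2]-c)*1000;x=np.sort(q@X);y=np.sort(q@Y)
  print(f,k.sum(),'x',x[[0,3,8,15,25,-25,-15,-8,-3,-1]].round(1),'y',y[[0,3,8,15,25,-25,-15,-8,-3,-1]].round(1))
  # long-side edge lines (|y|<40) per-row extremes; short-side (|x|<30)
  qx=q@X;qy=q@Y
  L=[];S=[]
  for b in np.arange(-40,40,5):
    m=(qy>=b)&(qy<b+5)
    if m.sum()>1: L.append((qx[m].min(),qx[m].max()))
  for b in np.arange(-30,30,5):
    m=(qx>=b)&(qx<b+5)
    if m.sum()>1: S.append((qy[m].min(),qy[m].max()))
  print(' med x edges',np.median(L,0).round(1),'mid',np.median(L,0).mean().round(2),' med y edges',np.median(S,0).round(1),'mid',np.median(S,0).mean().round(2))
go('side0.npy',np.array([.4811,-.3929]),.094,.104)
go('side0.npy',np.array([.4811,-.3929]),.097,.102)
go('top0.npy',np.array([.4811,-.3929]),.094,.104,'top')
go('s9.npy',np.array([.4821,-.3926]),.168,.182)
go('s9.npy',np.array([.4821,-.3926]),.172,.180)
go('side0.npy',np.array([.4930,-.1384]),.103,.112)
go('top0.npy',np.array([.4930,-.1384]),.103,.112,'top')
"
```

```text
side0.npy 487 x [-40.  -39.9 -39.6 -39.2 -38.5  36.5  36.9  37.4  37.7  38.1] y [-54.7 -53.4 -52.7 -52.2 -51.3  50.   51.2  51.8  52.5  53.7]
 med x edges [-38.9  36.8] mid -1.03  med y edges [-52.5  51.4] mid -0.55
side0.npy 379 x [-40.  -39.8 -39.5 -39.  -38.3  36.4  36.9  37.4  37.7  38.1] y [-53.6 -53.1 -52.6 -52.  -51.1  50.   51.2  51.8  52.5  53.7]
 med x edges [-38.9  36.8] mid -1.03  med y edges [-52.4  51.4] mid -0.52
top0.npy 321 x [-39.1 -38.9 -38.5 -38.  -37.3  37.4  38.   38.6  38.9  39. ] y [-52.5 -51.6 -51.2 -50.5 -49.4  49.8  50.8  51.4  51.9  52.1]
 med x edges [-38.1  38.2] mid 0.05  med y edges [-51.2  51.3] mid 0.08
s9.npy 1168 x [-38.4 -38.1 -37.9 -37.5 -37.   39.9  40.4  40.9  41.5  41.8] y [-56.8 -55.9 -55.  -54.4 -53.9  45.5  47.4  48.3  49.3  50.4]
 med x edges [-37.6  40.6] mid 1.47  med y edges [-55.1  33.9] mid -10.62
s9.npy 1087 x [-38.3 -38.1 -37.7 -37.3 -36.8  39.5  40.2  40.5  41.   41.5] y [-56.8 -55.9 -55.  -54.3 -53.4  45.5  47.4  48.3  49.3  50.4]
 med x edges [-37.4  40.3] mid 1.43  med y edges [-55.1  33.9] mid -10.62
side0.npy 708 x [-42.7 -42.4 -40.7 -39.9 -38.6  36.4  37.7  39.   39.9  40.3] y [-59.4 -55.6 -54.5 -53.8 -53.2  45.   48.8  50.4  52.6  53.1]
 med x edges [-39.8  37.4] mid -1.21  med y edges [-53.9  45.7] mid -4.06
top0.npy 1048 x [-42.1 -41.1 -40.1 -39.2 -38.2  38.3  39.4  40.3  41.4  41.9] y [-54.3 -53.2 -52.4 -51.4 -50.5  50.9  51.9  52.8  53.6  54.6]
 med x edges [-39.2  38.6] mid -0.27  med y edges [-52.1  52.1] mid 0.02
```

Call:
send_rows:
  steps: "0 0 0.003 -0.1 -0.05 0.5 -1;0 0 0 0 0 0.5 -1;0 0 0 0 0 0.4 -1;0 0 0 0 0 0.3 -1;0 0 0 0 0 0.2 -1;0 0 0 0 0 0 -1;0 0 0 0 0 0 -1;0 0 0 0 0 0 -1"

```text
t: 35.15
position: [0.4802, -0.391, 0.1131]
tcp_rot: [3.12, -0.363, 0.001]
ft_force: [1.2, 0.6, -0.5]
grip_width: 0.0223
```

```bash
cat > side.py <<'E'
from h import *
import sys
im,d=snap('side');np.save('sN.npy',d);o=bot.get_obs();p=o['position'];print(p,o['ft_force'])
cv2.imwrite('pics/'+sys.argv[1],cv2.resize(im[190:310,230:350,::-1],(600,600),interpolation=cv2.INTER_CUBIC))
def edges(f,yaw,z,tol,ymax,c=np.array([.4811,-.3929])):
  a=np.radians(yaw);Y=np.array([np.cos(a),np.sin(a)]);X=np.array([np.sin(a),-np.cos(a)])
  C=cloud('side',np.load(f));k=(abs(C[...,2]-z)<tol)&(np.hypot(C[...,0]-c[0],C[...,1]-c[1])<.075)
  q=(C[k][:,:2]-c)*1000;qx=q@X;qy=q@Y
  L=np.array([(qx[m].min(),qx[m].max()) for b in range(-45,45,3) for m in [(qy>=b)&(qy<b+3)] if m.sum()>1])
  S=np.array([(b,qy[m].min(),qy[m].max()) for b in range(-33,33,3) for m in [(qx>=b)&(qx<b+3)] if m.sum()>1])
  far=S[:,2][S[:,2]>np.max(S[:,2])-4]
  print(f,k.sum(),'zmed',np.median(C[k][:,2]).round(4),'x',np.median(L,0).round(1),np.median(L,0).mean().round(2),'y near',np.median(S[:,1]).round(1),'far',np.median(far).round(1),len(far),'mid',((np.median(S[:,1])+np.median(far))/2).round(2))
edges('side0.npy',76.8,.099,.004,50)
edges('s9.npy',77.25,.175,.005,53)
edges('sN.npy',76.8,p[2]+.0147,.005,53)
E
python3 side.py s10.png; python3 -c "
from h import *
plan(.4811,-.3929,.1,-103.2,1)"
```

```text
[ 0.48016333 -0.39094824  0.11303997] [-0.46335421  0.20673956 -1.84837582]
side0.npy 455 zmed 0.0993 x [-38.8  36.4] -1.17 y near -51.8 far 51.7 15 mid -0.07
s9.npy 1132 zmed 0.1751 x [-36.  41.] 2.51 y near -54.0 far 49.1 8 mid -2.47
sN.npy 1119 zmed 0.1279 x [-38.   38.9] 0.46 y near -53.0 far 50.5 10 mid -1.21
yaw -103.29 dyaw 0.1 shift mm [  0.9  -2.  -13. ] per row [0.04 0.08 0.52] tilt 0.05 w 0.0222
0 0 -0.000 0.05 0.07 0.52
```

View pics/s10.png

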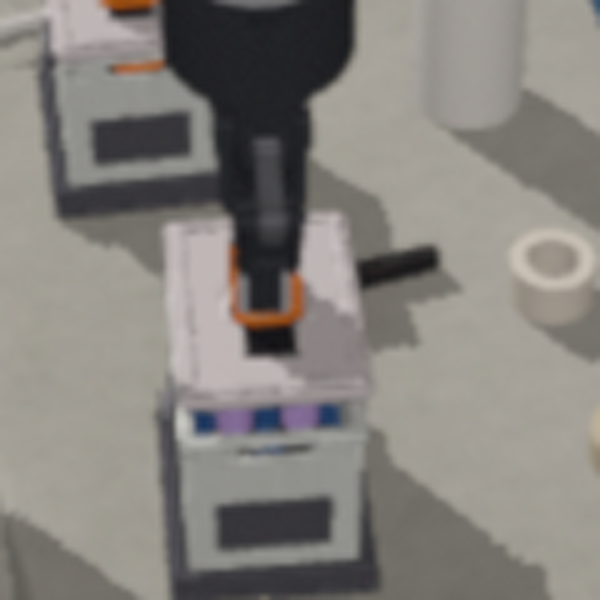

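Call:
send_rows:
  steps: "0 0 0 -0.06 -0.045 0 -1;0 0 0 0 0 0.15 -1;0 0 0 0 0 0.15 -1;0 0 0 0 0 0.1 -1;0 0 0 0 0 0.1 -1;0 0 0 0 0 0.1 -1;0 0 0 0 0 0 -1;0 0 0 0 0 0 -1"

```text
t: 36.2
position: [0.4787, -0.3893, 0.0977]
tcp_rot: [3.12, -0.363, 0.0]
ft_force: [-0.3, -0.7, -1.8]
grip_width: 0.0222
```

Call:
send_rows:
  steps: "0 0 0 0 0 0.06 -1;0 0 0 0 0 0.06 -1;0 0 0 0 0 0.05 -1;0 0 0 0 0 0.04 -1;0 0 0 0 0 0 -1;0 0 0 0 0 0 -1;0 0 0 0 0 0 -1;0 0 0 0 0 0 -1"

```text
t: 37.2
position: [0.4787, -0.3893, 0.0931]
tcp_rot: [3.12, -0.363, 0.001]
ft_force: [-2.4, 2.1, 5.6]
grip_width: 0.0222
```

Call:
send_rows:
  steps: "0 0 0 0 0 0.04 -1;0 0 0 0 0 0.04 -1;0 0 0 0 0 0 -1;0 0 0 0 0 0 -1;0 0 0 0 0 0 -1;0 0 0 0 0 0 -1;0 0 0 0 0 0 -1;0 0 0 0 0 0 -1"

```text
t: 38.2
position: [0.4788, -0.3893, 0.093]
tcp_rot: [3.12, -0.363, 0.002]
ft_force: [-4.1, 3.0, 14.6]
grip_width: 0.0223
```

```bash
cat > zf.py <<'E'
from h import *
im,d=snap('side');C=cloud('side',d);C0=cloud('side',np.load('side0.npy'))
def q(C,c,yaw,lo,hi):
  a=np.radians(yaw);Y=np.array([np.cos(a),np.sin(a)]);X=np.array([np.sin(a),-np.cos(a)])
  e=(C[...,:2]-c)*1000;x=e@X;y=e@Y
  out=[]
  for n,(x0,x1,y0,y1) in dict(near=(-28,28,-44,-30),far_l=(-33,-22,15,44),far_r=(22,33,15,44),left=(-33,-20,-40,0),right=(20,33,-40,0)).items():
    k=(x>x0)&(x<x1)&(y>y0)&(y<y1)&(C[...,2]>lo)&(C[...,2]<hi);out.append((n,int(k.sum()),(np.median(C[k][:,2])*1000).round(1) if k.sum() else None))
  print(out)
q(C,np.array([.4787,-.3893]),76.8,.095,.13)
q(C0,np.array([.4930,-.1384]),80.2,.095,.13)
E
python3 zf.py
```

```text
[('near', 132, np.float64(107.7)), ('far_l', 46, np.float64(107.9)), ('far_r', 48, np.float64(108.1)), ('left', 87, np.float64(108.0)), ('right', 82, np.float64(107.4))]
[('near', 79, np.float64(107.9)), ('far_l', 32, np.float64(108.1)), ('far_r', 31, np.float64(108.8)), ('left', 51, np.float64(107.4)), ('right', 53, np.float64(107.9))]
```

The flange sits at 107.4–108.1 mm all round, the same as the closed bucket. Releasing.

Call:
send_rows:
  steps: "0 0 0 0 0 0 -0.2;0 0 0 0 0 0 0;0 0 0 0 0 0 0.2;0 0 0 0 0 0 0.32;0 0 0 0 0 0 0.32;0 0 0 0 0 0 0.32;0 0 0 0 0 -0.2 0.32;0 0 0 0 0 -0.3 0.32"

```text
t: 39.25
position: [0.4786, -0.3892, 0.1032]
tcp_rot: [-3.12, 0.363, 0.0]
ft_force: [-0.1, 0.0, -0.5]
grip_width: 0.0566
```

Call:
send_rows:
  steps: "0 0 0 0 0 -0.6 0.32;0 0 0 0 0 -0.9 0.32;0 0 0 0 0 -1 0.32;0 0 0 0 0 -1 0.32;0 0 0 0 0 -1 0.32;0 0 0 0 0 -0.6 0.32;0 0 0 0 0 0 0.32;0 0 0 0 0 0 0.32"

```text
t: 40.25
position: [0.4783, -0.389, 0.2295]
tcp_rot: [-3.12, 0.363, 0.002]
ft_force: [0.4, 0.6, 0.1]
grip_width: 0.0566
```

```bash
python3 zf.py
python3 - <<'E'
from h import *
im,d=snap('side')
cv2.imwrite('pics/s11.png',cv2.resize(im[160:310,200:350,::-1],(600,600),interpolation=cv2.INTER_CUBIC))
E
```

```text
[('near', 134, np.float64(107.7)), ('far_l', 45, np.float64(108.5)), ('far_r', 50, np.float64(108.0)), ('left', 87, np.float64(108.1)), ('right', 88, np.float64(107.7))]
[('near', 79, np.float64(107.9)), ('far_l', 32, np.float64(108.1)), ('far_r', 31, np.float64(108.8)), ('left', 51, np.float64(107.4)), ('right', 53, np.float64(107.9))]
```

View pics/s11.png

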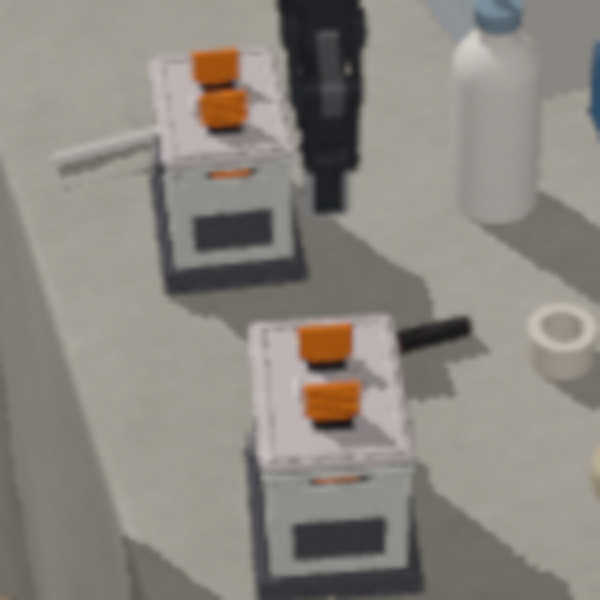

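Run:
```python
from h import *
im,d=snap('side');C=cloud('side',d);hsv=cv2.cvtColor(im,cv2.COLOR_RGB2HSV);m=(hsv[...,0]<20)&(hsv[...,1]>150)
for nm,c,yaw in(('new',(.4787,-.3893),76.8),('closed',(.493,-.1384),80.2)):
    a=np.radians(yaw);Y=np.array([np.cos(a),np.sin(a)])
    k=m&(np.hypot(C[...,0]-c[0],C[...,1]-c[1])<.045)&(C[...,2]>.115);y=(C[k][:,:2]-c)@Y*1000
    print(nm,'tab y medians',np.median(y[y>0]).round(1),np.median(y[y<0]).round(1),'top',C[k][:,2].max().round(4))
bot.finish_job()
```

```text
new tab y medians 18.4 -24.5 top 0.1338
closed tab y medians 19.9 -23.3 top 0.1366
the job is handed in; nothing more can be done
```

The job is handed in: the open bucket is capped and, as far as the cameras show, matches the closed one. The arm's clock read about 40 s of the 67 s allowed.

- **Tubes:** I pushed a, b, c and d with the closed fingers. a, c and d reached the hard stop under 17–33 N. b was pushed 3 mm past its 6 N reading, and I took no force reading at its stop. Afterwards all four tops measured 93–94 mm, fully down.
- **Cap:** I pinched both tabs together, carried the cap over, and lowered it with the tabs pinched until the contact force rose. Then I let go and lifted clear.
- **Last checks:** The flange top measured 107.7–108.5 mm all round, against 107.4–108.8 mm on the closed bucket. The tabs stood 42.9 mm apart, against 43.2 mm on the closed one, so they sprang out. The near tongue shows in its window; the far one is hidden from the cameras, and I judged it from the tab spacing alone.
- **Other things on the table:** I planned the paths to stay clear of them, and the ones in the final view look unmoved. I did not re-measure them.

Two readings disagreed with what was given or assumed:
- **Fingertips:** they sat about 24 mm behind the reported TCP, so my first push on tube a fell short and I repeated it.
- **Bucket position:** the two cameras differed by 1–2 mm. I corrected the cap using the side camera just above the rim, and it went in without side force.

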